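Close and lock the battery hatch of a kitchen scale with its key

TASK

The kitchen scale lies face down with its battery hatch half open: slide the dovetailed lid fully home until its taper wedges, then take the flat-bladed key from its wooden stand and use it in the slotted lock to turn the lock clockwise to its stop, so that the tongue lies across behind the lid. Put the key back upright in its stand, blade down, and leave the other things where they are.

Things in the scene. Friction and masses are not known exactly. Their poses are not given: they have to be found in the camera images.
- scale: White kitchen scale face down, fixed, 222 x 182 mm on plan, upward face 30 mm above the worktop. Origin: centre of its underside, z up, x = direction in which the lid slides home, y to its left. Two steel rails 9 mm high, x -8 to 70 mm, inner edges 33 narrowing to 27 mm from the middle line, outer at 45 mm; the lid runs between them. Rubber feet 4 mm high at x +-85, y +-66 mm.
- lid (a joint): Lid position along the scale's +x, m: 0 fully out, about 0.060 home, stopped by the taper, nose flush with the rails' far ends (over 0.0575 is home; 0.063 the limit). Grey plate 90 mm long, 8 thick, 66 wide at the tail, top 38 mm above the worktop, its tail end at scale x = -0.080 + this value. It drags with about 3 N and stays where left; wedge it with 8 to 15 N.
- lid_ridge (a point): Middle of the top edge of the thumb ridge standing across the lid, 18 mm ahead of its tail end (so at scale x = -0.062 + lid value), 52.5 mm above the worktop. Ridge 10 mm thick (along the scale's x), 40 mm long (y), 14.5 mm above the lid's top. Push its near face or pinch it. Axes as the scale's.
- lock (a joint): Angle of the lock, rad, growing clockwise seen from above. 0: tongue along the scale's -x (free); 1.571: its stop, tongue along the scale's +y, across behind the lid's tail (over 1.40 is locked). Starts at 0.08 to 0.35, stays where left, takes about 0.06 N m. The tongue strikes a lid that is not home.
- lock_slot (a point): Centre of the slot's floor on the lock's axis, 37 mm above the worktop, at x -27, y -51 mm on the scale. Round steel head 32 mm across, top 45 mm above the worktop, slot right across it 6.5 mm wide, 8 deep, mouth chamfered 1.5 mm. Frame turns with the lock: x along the slot, z up; the tongue (8 mm wide, low) reaches 32 mm from the axis towards -x.
- key: Flat-bladed key 54 mm tall, about 50 g, upright in its stand. Origin: middle of the blade's lower edge, z up to the grip, x along the blade's width. Blade 20 mm wide (x), 3.5 thick (y), z 0 to 12. Steel collar 26 x 18 mm, z 12 to 18, rests on the stand's top. Black flat grip 28 mm wide (x), 10 thick (y), z 18 to 54.
- key_stand: Wooden block 60 x 50 x 22 mm, fixed to the worktop, with a slot 25 x 9 mm, 16 mm deep, in the middle of its top, long side along its x. Origin: centre of its underside, z up. The key at home has its origin 10 mm above this origin and its x along this x (half a turn is as good).
- mug: Bystander: white mug, 93 mm tall, left of the scale. Origin: centre of the underside.
- spice_jar: Bystander: small spice jar with black lid, 105 mm tall, 45 mm across, at the right, behind. Origin: centre of the underside.
- tea_box: Bystander: dark box of tea bags, 68 x 136 x 69 mm, at the right, behind. Origin: centre of the underside.
There are look-alikes about, which are no part of the job. There is more than one size of the key_stand; the one meant has the size given above.

How it is judged (in metres and radians):
On the way, in this order (a step that is already met when the one before it is completed fails the run):
1. the lid is slid fully home (over 57.5 mm of its travel) while the lock is still open (under 0.6 rad) (value of joint lid above 0.0575 m and value of joint lock below 0.6 rad), for 0.2 s.
2. the lock stands at its stop (over 1.40 rad) with the key's blade in its slot (key origin within 12 mm of the slot's floor centre) (value of joint lock above 1.4 rad and value of joint lid above 0.0575 m and distance between key and lock_slot below 0.012 m), for 0.1 s.
At the end, for the whole second after the job is handed in: The lid is home (over 57.5 mm), the lock is at its stop (over 1.40 rad), and the key stands upright (within 0.12 rad) at rest in its stand, collar down on the stand's top (origin 5 to 13 mm above the stand's underside, within 7 mm of its centre) (value of joint lid above 0.0575 m and value of joint lock above 1.4 rad and horizontal distance between key and key_stand below 0.007 m and z of key in the frame of key_stand between 0.005 and 0.013 m and angle between key's own z axis and vertical below 0.12 rad and linear speed of key below 0.02 m/s); the robot touches nothing.
It fails at once if a bystander is moved by more than 30 mm (distance of any of mug, spice_jar, tea_box from where it was at the start of the episode above 0.03 m).
It also fails if it takes over 62 s, if anything falls off the work surface, if the arm or the gripper's body presses on something with over 40 N, if the wrist force passes 120 N, or if a joint passes its speed limit or range.

ROBOT

A 7-joint arm with a two-finger parallel gripper is mounted at the origin on a cart in front of the work surface, level with it; the furniture and walls round the work are solid. World frame = base frame: x ahead of the robot, y to its left, z up, the work surface at z = 0. Lengths are in mm, angles in rad, forces in N, time in s.
With the tool pointing down it reaches from about 400 to 875 mm from the base axis. Payload 4.4 kg.
Tool frame: the origin (TCP) lies midway between the tips of the shut fingers; the grasp point (between the pads) lies 19 mm behind it; z points along the fingers, y is the line along which they close (so a half turn about z gives the same grasp; the last joint's range is limited). The gripper opens to 85 mm and grips with 20 to 120 N. Pads are 22 mm wide; open, the fingers measure 114 mm over their backs; the gripper's body (76 mm by 85 mm) begins 54 mm behind the grasp point. The pads swing forward as they close: fully open they stand 13 mm farther back than shut.
Start: joints at [1.267, 0.628, 0.038, 1.517, -0.027, 0.996, -0.02], TCP at [153.145, -631.716, 231.313] pointing down, gripper open.
Joint ranges: [-3.06, 3.06], [-0.37, 2.12], [-1.25, 1.32], [0.18, 2.47], [-1.1, 4.24], [0.23, 1.98], [-2.94, 2.94]. Speed limits (rad/s): [2.57, 2.57, 3.14, 3.14, 3.14, 3.14, 3.14].

INTERFACE

Orientations are given as [roll, pitch, yaw] about the fixed x, y, z axes, in that order (R = Rz(yaw) Ry(pitch) Rx(roll)).
In Python, from cell import monitor, cams, ctrl gives the robot as it stands.
- The arm moves only by the tool drive_tool, never from a script. Its argument "motion" is a list of rows, each an object with "fingers": the opening, from 0 (shut) to 1 (fully open); "linear": the shift along the tool's x, y, z in m, a list of three; "twist": the turn about the tool's z in rad. In form: [{"fingers": fingers, "linear": [x, y, z], "twist": twist}, ...]. A call has 1 to 5 rows; each row shifts and turns the commanded pose from where the row before left it, along the tool's axes as they then stand; what a row does not reach is not made up. A row lasts 1/12 s, in which the tool goes at most 41.7 mm and 7.16 degrees, less where a joint would pass 70% of its speed; a pose out of reach is approached as far as the arm can. A call with a gripper value outside its range is refused whole. The fingers move at their own pace and stop on an object; the grip force is fixed at half the most. Time passes only in rows, so rows that do not move let the fingers close. It gives the time, the measured TCP pose, the force, the opening and the grip force at its end, in the units of the state.
- monitor.read_state(): the state, without advancing time (a new reading comes with each control period).
- cams.get_image(name): name is "side" or "top" or "wrist"; returns a dict with "color" (480x640x3 uint8, blue, green, red), "K" (3x3 intrinsics, pixels), "k1" (the pictures are not rectified: a ray, as slopes to the right and down, at radius r is drawn at 1 + k1 r^2 times it, then the intrinsics apply), "R" (3x3) and "t" (3): a world point X has camera coordinates R X + t. Camera axes: x right, y down, z forward; pixel columns grow to the right and rows downward; lengths in mm; the calibration is good to about 2 mm. A picture is of the moment at which its call begins. There is no depth.
- ctrl.finish_job(): hands the job in; it is judged then, once.
The state is a dict: "clock": time; "qpos": joint angles; "qd": joint speeds; "tau": joint torques, N m; "eef_pos": TCP position; "tool_rot": TCP orientation; "force": force on the tool from outside, world axes, zero at the start; "torque": the same for the moment, N m; "width": finger opening in mm; "gripper_force": force on a finger pad.
Only numpy, scipy, OpenCV 4.12 (cv2) and the standard library are available. Lean on these libraries where they do the work, as an engineer would, in place of code of your own. Each camera call takes 0.05 s, during which the arm holds its last target. There are 200 camera calls.

## Working session

There is one attempt and no reset: what is moved stays moved. The work goes in short steps, Python scripts to look and compute and a tool call to move; the robot and the scene stay as the last step left them, time stands still between calls to the robot, and variables do not carry over. Pictures are saved under pics/ and viewed, at most 10 in all, crops included, and the job is handed in when it is done.

Besides the shell and the picture viewer there is one more tool, called after "Emit:" as name(argument=value, ...), one argument or row to a line, values as JSON. drive_tool: Moves the arm, as the interface text tells. Its arguments: {"type":"object","properties":{"motion":{"type":"array"}},"required":["motion"]}

```bash
mkdir -p pics; ls; python3 - <<'E'
from cell import monitor,cams
import cv2,numpy as np
s=monitor.read_state();print({k:np.round(v,3).tolist() for k,v in s.items()})
for n in("top","side"):
    d=cams.get_image(n);cv2.imwrite(f"pics/{n}0.png",d["color"]);np.savez(f"{n}0.npz",**d);print(n,d["K"],d["k1"],d["R"],d["t"])
E
```

```text
pics
{'clock': 0.0, 'qpos': [1.267, 0.629, 0.038, 1.518, -0.027, 0.996, -0.02], 'qd': [0.001, 0.002, -0.0, -0.0, 0.0, 0.001, 0.001], 'tau': [-0.001, -56.34, 1.226, -19.344, 0.011, 0.011, 0.0], 'eef_pos': [152.995, -631.078, 230.364], 'tool_rot': [-3.14, 0.0, 0.238], 'force': [0.31, 0.116, -0.22], 'torque': [-0.018, -0.026, 0.021], 'gripper_force': 0.0, 'width': 85.327}
top [[448.22813606   0.         325.9610196 ]
 [  0.         448.22813606 241.06904034]
 [  0.           0.           1.        ]] -0.10985930705671855 [[-0.01436561 -0.99961933 -0.02355491]
 [-0.99700927  0.01610916 -0.07558449]
 [ 0.07593517  0.02239865 -0.99686115]] [  31.73931266  536.97496427 1099.73437597]
side [[464.31882127   0.         320.54205841]
 [  0.         464.31882127 241.20960782]
 [  0.           0.           1.        ]] 0.004914645936040728 [[ 0.97347399 -0.22849143  0.01183474]
 [-0.14482094 -0.65539517 -0.74127192]
 [ 0.17713071  0.71989502 -0.6711005 ]] [-547.3254028   130.24857975 1105.30676805]
```

View pics/top0.png

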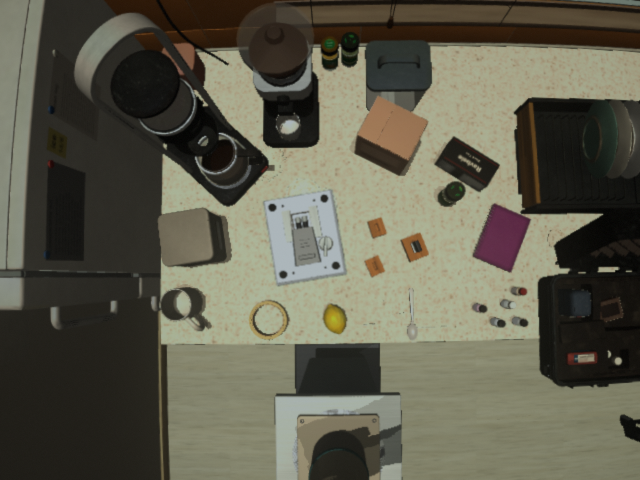

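View pics/side0.png

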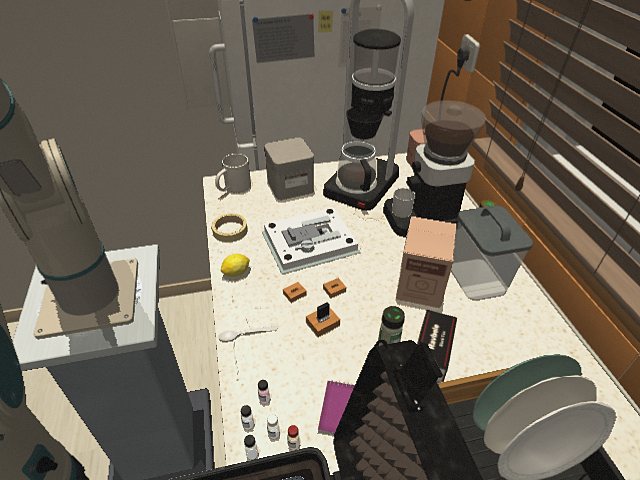

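```bash
cat > h.py <<'E'
import numpy as np,cv2
from scipy.spatial.transform import Rotation as Ro
def ray(d,uv):
    K,k=d["K"],float(d["k1"]);uv=np.atleast_2d(np.float64(uv))
    n=cv2.undistortPoints(uv[:,None],K,np.array([k,0,0,0.]))[:,0]
    # model: drawn = (1+k r^2)*true -> same as cv2 k1
    r=np.c_[n,np.ones(len(n))]@d["R"]; c=-d["R"].T@d["t"]
    return c,r
def onz(d,uv,z):
    c,r=ray(d,uv);z=np.broadcast_to(z,len(r));return c+r*((z-c[2])/r[:,2])[:,None]
def proj(d,X):
    X=np.atleast_2d(np.float64(X))
    return cv2.projectPoints(X[:,None],cv2.Rodrigues(d["R"])[0],d["t"],d["K"],np.array([float(d["k1"]),0,0,0]))[0][:,0]
E
python3 - <<'E'
from h import *
d=np.load("top0.npz");im=d["color"]
cv2.imwrite("pics/crop0.png",cv2.resize(im[182:292,258:438],None,fx=4.4,fy=4.4,interpolation=cv2.INTER_CUBIC))
# scale feet centres guess, tops z=34
print(onz(d,[[272,207],[324,198],[283,274],[336,266]],34).round(1))
print(onz(d,[[415,247],[377,228],[374,266]],22).round(1))
E
```

```text
[[ 6.239e+02  1.568e+02  3.400e+01]
 [ 6.440e+02  2.660e+01  3.400e+01]
 [ 4.567e+02  1.304e+02  3.400e+01]
 [ 4.745e+02 -6.000e-01  3.400e+01]]
[[ 518.9 -198.3   22. ]
 [ 568.  -104.5   22. ]
 [ 473.3  -94.9   22. ]]
```

View pics/crop0.png

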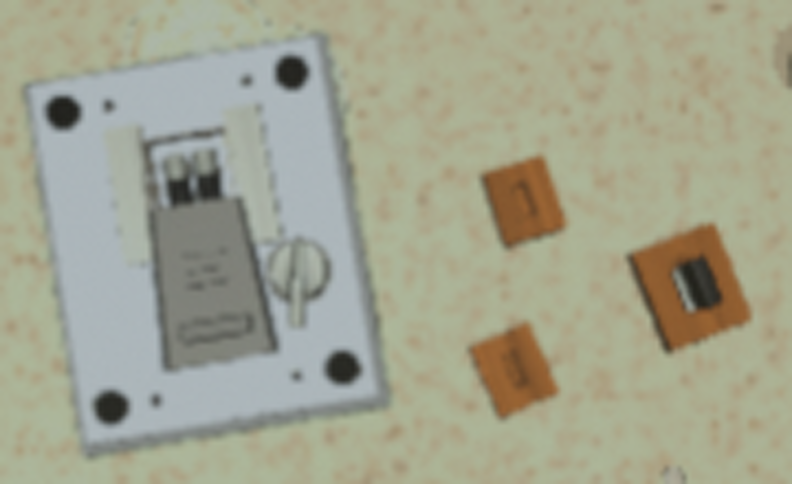

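The crop (4.4x, origin at 258,182) shows the scale with its feet at crop (63,112), (291,72), (111,407) and (343,367). The ridge is at (216,329) and the lock at (299,270), with its tongue pointing down.

There are three stand candidates, at full-image (415,247), (377,228) and (374,266). The one at (415,247) is the one meant: it is the largest, about 60x50 mm, and it holds the black key. The other two are smaller and empty.

```bash
python3 - <<'E'
from h import *
d=np.load("top0.npz");im=d["color"]
c=lambda p:np.array(p)/4.4+[258-.4,182-.4]
F=onz(d,c([[63,112],[291,72],[111,407],[343,367]]),34)[:,:2]
S=np.array([[85,66],[85,-66],[-85,66],[-85,-66]],float)
M=S-S.mean(0);G=F-F.mean(0)
a=np.arctan2((M[:,0]*G[:,1]-M[:,1]*G[:,0]).sum(),(M*G).sum());o=F.mean(0)
R=np.array([[np.cos(a),-np.sin(a)],[np.sin(a),np.cos(a)]])
print("scale",o.round(1),a.round(4),"res",(F-(S@R.T+o)).round(1).tolist())
sc=lambda p,z:((onz(d,c(p),z)[:,:2]-o)@R).round(1).tolist()
print("ridge in scale",sc([[216,329]],52),"lock",sc([[299,270]],45),"tongue tip",sc([[298,326]],36),"tail",sc([[222,361]],38))
B=onz(d,c([[629,257],[713,224],[750,319],[668,351]]),22)[:,:2]
print("stand",B.round(1).tolist(),B.mean(0),[np.linalg.norm(B[i]-B[i-1]).round(1) for i in range(4)])
for i in range(4):print(np.arctan2(*(B[i]-B[i-1])[::-1]).round(3))
E
```

```text
scale [550.3  78.9] 0.1567 res [[-0.2, -0.3], [-0.4, 0.3], [0.4, -0.0], [0.3, 0.1]]
ridge in scale [[-52.5, -0.5]] lock [[-27.7, -51.1]] tongue tip [[-57.9, -45.1]] tail [[-70.0, -0.0]]
stand [[536.9, -162.7], [555.0, -211.1], [500.6, -230.5], [483.3, -183.4]] [ 518.95800772 -196.9119556 ] [np.float64(57.5), np.float64(51.6), np.float64(57.7), np.float64(50.2)]
0.369
-1.214
-2.798
1.923
```

```bash
cat >> h.py <<'E'
def to(x,y,z,yaw=None,n=1):
    "tool-frame shift (m) and twist from the present measured pose (tool taken as pointing down)"
    from cell import monitor
    s=monitor.read_state();p=np.array(s["eef_pos"]);w=s["tool_rot"][2]
    c,q=np.cos(w),np.sin(w);D=np.array([x,y,z])-p
    L=np.array([D[0]*c+D[1]*q,D[0]*q-D[1]*c,-D[2]])/1000
    tw=0 if yaw is None else -((yaw-w+np.pi)%(2*np.pi)-np.pi)
    print("lin",(L/n).round(4),"twist",round(tw/n,4),"n",n)
def st():
    from cell import monitor
    s=monitor.read_state();print({k:np.round(s[k],3).tolist() for k in("clock","eef_pos","tool_rot","force","torque","width","gripper_force")},"q7",round(s["qpos"][6],3))
E
python3 - <<'E'
from h import *
from cell import cams,monitor
d=cams.get_image("wrist");s=monitor.read_state()
T=Ro.from_euler("xyz",s["tool_rot"]).as_matrix();c=-d["R"].T@d["t"]
print("cam in tool",(T.T@(c-s["eef_pos"])).round(1),"axis",(T.T@d["R"].T).round(3),d["K"],d["k1"])
to(470,-200,200,0.36,12)
E
```

```text
cam in tool [ 7.890e+01  1.000e-01 -1.422e+02] axis [[-0.    -0.951 -0.31 ]
 [ 1.    -0.    -0.001]
 [ 0.    -0.31   0.951]] [[415.68337299   0.         317.25101707]
 [  0.         415.68337299 241.55742409]
 [  0.           0.           1.        ]] -0.02918748339806334
lin [ 0.0341 -0.0287  0.0026] twist -0.0102 n 12
```

Emit:
drive_tool(
  motion=[
    {"fingers": 1,"linear": [0.033,-0.024,0.002],"twist": 0},
    {"fingers": 1,"linear": [0.033,-0.024,0.002],"twist": 0},
    {"fingers": 1,"linear": [0.033,-0.024,0.002],"twist": 0},
    {"fingers": 1,"linear": [0.033,-0.024,0.002],"twist": 0},
    {"fingers": 1,"linear": [0.033,-0.024,0.002],"twist": 0},
  ],
)

```text
clock: 0.57
eef_pos: [286.0, -474.5, 221.1]
tool_rot: [-3.141, -0.0, 0.237]
force: [0.6, -0.8, 0.7]
width: 85.2
gripper_force: 0.0
```

Emit:
drive_tool(
  motion=[
    {"fingers": 1,"linear": [0.033,-0.024,0.002],"twist": 0},
    {"fingers": 1,"linear": [0.033,-0.024,0.002],"twist": 0},
    {"fingers": 1,"linear": [0.033,-0.024,0.002],"twist": 0},
    {"fingers": 1,"linear": [0.033,-0.024,0.002],"twist": 0},
    {"fingers": 1,"linear": [0.033,-0.024,0.002],"twist": 0},
  ],
)

```text
clock: 0.98
eef_pos: [418.2, -319.0, 211.2]
tool_rot: [-3.142, 0.0, 0.238]
force: [1.0, -0.2, -0.1]
width: 85.5
gripper_force: 0.0
```

Emit:
drive_tool(
  motion=[
    {"fingers": 1,"linear": [0.033,-0.024,0.002],"twist": 0},
    {"fingers": 1,"linear": [0.033,-0.024,0.002],"twist": 0},
    {"fingers": 1,"linear": [0.033,-0.024,0.002],"twist": 0},
    {"fingers": 1,"linear": [0.03,-0.022,0.002],"twist": 0},
    {"fingers": 1,"linear": [0,0,0],"twist": -0.122},
  ],
)

```text
clock: 1.4
eef_pos: [526.7, -188.8, 202.8]
tool_rot: [-3.138, -0.005, 0.373]
force: [-0.2, 0.7, -0.6]
width: 85.5
gripper_force: 0.0
```

```bash
python3 - <<'E'
from h import *
from cell import cams
import time
d=cams.get_image("wrist");d=cams.get_image("wrist");cv2.imwrite("pics/w1.png",d["color"]);np.savez("w1.npz",**d);st()
to(480,68,200,0.157,8)
E
```

```text
{'clock': 1.5, 'eef_pos': [521.663, -196.332, 202.84], 'tool_rot': [-3.14, -0.0, 0.366], 'force': [0.031, -1.039, -0.451], 'torque': [0.014, -0.001, -0.033], 'width': 85.1, 'gripper_force': 0.0} q7 -0.902
lin [ 0.007  -0.0327  0.0004] twist 0.0261 n 8
```

View pics/w1.png

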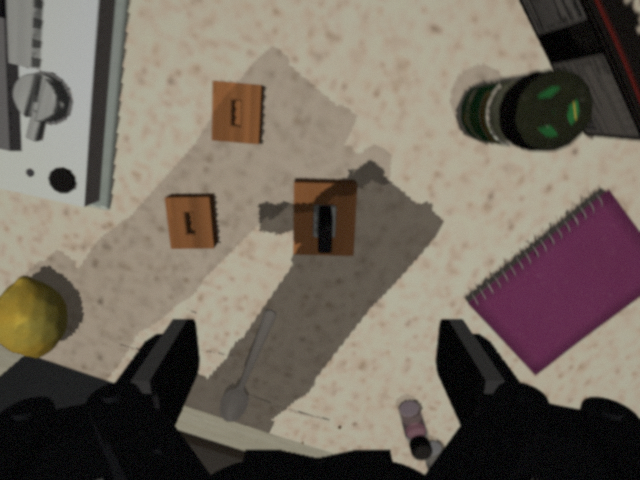

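Wrist view: the meant stand is at (325,217), with corners at about (294,180) to (355,255) and the black key grip at (325,230). The lock is at (40,97). The two small decoy stands are at (238,112) and (191,221).

```bash
python3 - <<'E'
from h import *
d=np.load("w1.npz");im=d["color"]
B=onz(d,[[294,180],[356.5,180],[355.5,255],[293,255]],22)
print(B.round(1).tolist(),B.mean(0));
for i in range(4):print(np.linalg.norm(B[i]-B[i-1]).round(1),np.arctan2(*(B[i]-B[i-1])[1::-1]).round(3))
o=B.mean(0)[:2]
for a in(.34,.37):
  u=np.array([np.cos(a),np.sin(a)]);v=np.array([-u[1],u[0]])
  print(a,proj(d,[[*(o+sx*14*u+sy*5*v),z] for z in(64,28) for sx,sy in((1,1),(1,-1),(-1,-1),(-1,1))]).round().tolist())
cv2.imwrite("pics/w1c.png",cv2.resize(im[160:280,260:400],None,fx=5,fy=5,interpolation=cv2.INTER_CUBIC))
E
```

```text
[[539.6, -166.8, 22.0], [557.7, -212.1, 22.0], [500.3, -236.0, 22.0], [481.1, -188.1, 22.0]] [ 519.65572847 -200.76628903   22.        ]
62.2 0.349
48.8 -1.191
62.2 -2.747
51.6 1.951
0.34 [[319.0, 214.0], [334.0, 215.0], [332.0, 253.0], [318.0, 252.0], [319.0, 203.0], [332.0, 203.0], [330.0, 238.0], [318.0, 237.0]]
0.37 [[319.0, 214.0], [333.0, 215.0], [332.0, 252.0], [318.0, 252.0], [319.0, 203.0], [332.0, 203.0], [331.0, 237.0], [318.0, 237.0]]
```

View pics/w1c.png

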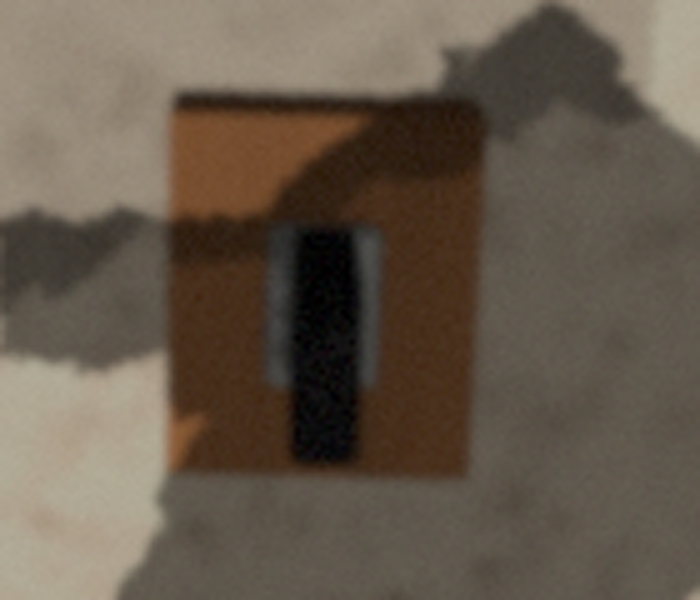

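Emit:
drive_tool(
  motion=[
    {"fingers": 0,"linear": [0.007,-0.033,0],"twist": 0},
    {"fingers": 0,"linear": [0.007,-0.033,0],"twist": 0},
    {"fingers": 0,"linear": [0.007,-0.033,0],"twist": 0},
    {"fingers": 0,"linear": [0.007,-0.033,0],"twist": 0},
    {"fingers": 0,"linear": [0.007,-0.033,0],"twist": 0},
  ],
)

```text
clock: 1.92
eef_pos: [494.2, -32.7, 203.4]
tool_rot: [3.141, 0.001, 0.353]
force: [1.2, -0.3, 0.0]
width: 25.3
gripper_force: 0.0
```

Emit:
drive_tool(
  motion=[
    {"fingers": 0,"linear": [0.007,-0.033,0],"twist": 0},
    {"fingers": 0,"linear": [0.007,-0.033,0],"twist": 0},
    {"fingers": 0,"linear": [0.007,-0.033,0],"twist": 0},
    {"fingers": 0,"linear": [0,0,0.01],"twist": 0.1},
    {"fingers": 0,"linear": [0,0,0.01],"twist": 0.109},
  ],
)

```text
clock: 2.33
eef_pos: [480.0, 68.8, 183.6]
tool_rot: [-3.141, -0.002, 0.145]
force: [-0.5, -1.1, -0.7]
width: -0.5
gripper_force: 0.0
```

The enlarged crop confirms the large stand. Its top spans crop x 170 to 482 and y 110 to 475. The key's grey collar is at x 267 to 382, y 228 to 385, with the black grip in the middle, so this is the right one.

```bash
python3 - <<'E'
from h import *
from cell import cams
d=np.load("w1.npz")
C=lambda p:np.array(p)/5+[259.6,159.6]
B=onz(d,C([[172,110],[482,112],[467,475],[170,470]]),22);print("stand",B.mean(0).round(1),[np.arctan2(*(B[i]-B[j])[1::-1]).round(3) for i,j in((0,3),(1,2))])
print("collar",onz(d,C([[324.5,306.5]]),28).round(1))
g=onz(d,C([[292,462],[356,462]]),64);print("grip top near edge",g.round(1).tolist())
d=cams.get_image("wrist");d=cams.get_image("wrist");cv2.imwrite("pics/w2.png",d["color"]);np.savez("w2.npz",**d);st()
E
```

```text
stand [ 519.2 -200.4   22. ] [np.float64(0.357), np.float64(0.367)]
collar [[ 519.2 -200.6   28. ]]
grip top near edge [[504.9, -200.8, 64.0], [508.3, -209.4, 64.0]]
{'clock': 2.433, 'eef_pos': [478.788, 66.473, 182.339], 'tool_rot': [3.14, 0.003, 0.146], 'force': [0.15, 0.576, 0.741], 'torque': [-0.057, 0.004, -0.004], 'width': 0.247, 'gripper_force': 0.0} q7 -1.588
```

View pics/w2.png

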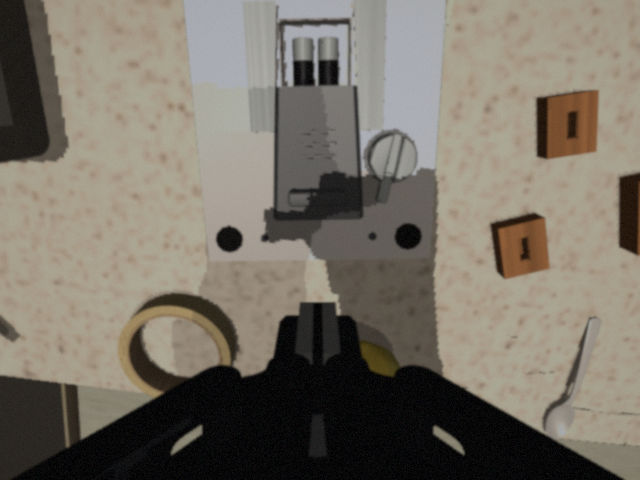

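The wrist view shows the scale's near feet at (229,239) and (408,236), the lock head at (393,157), the tongue end at (385,200), the ridge at about (317,197) and the lid's tail at y≈216.

```bash
python3 - <<'E'
from h import *
d=np.load("w2.npz")
F=onz(d,[[229.5,239],[408,236]],34)[:,:2];v=F[0]-F[1];a=np.arctan2(-v[0],v[1]);u=np.array([np.cos(a),np.sin(a)]);w=np.array([-u[1],u[0]])
o=F.mean(0)+85*u;print("scale",o.round(1),a.round(4),np.linalg.norm(v))
R=np.c_[u,w]
for n,p,z in(("head",[392,157],45),("tail",[319,216],38),("rails",[315,19],30),("tongue",[385,201],36),("slot a",[401,138],45),("slot b",[386,178],45)):
    print(n,((onz(d,[p],z)[0,:2]-o)@R).round(1))
a=.155;u=np.array([np.cos(a),np.sin(a)]);w=np.array([-u[1],u[0]])
cs=np.array([549.5,78]);pt=cs-78*u
print("start",pt);to(*pt,120,a,4)
E
```

```text
scale [550.1  77.3] 0.1549 130.788657967837
head [-26.3 -49.6]
tail [-67.7  -0.5]
rails [59.9 -0.1]
tongue [-58.1 -47.3]
slot a [-14.1 -55. ]
slot b [-40.3 -46. ]
start [472.4351006   65.95835226]
lin [-0.0016 -0.0001  0.0156] twist -0.0021 n 4
```

Emit:
drive_tool(
  motion=[
    {"fingers": 0,"linear": [-0.006,0,0.035],"twist": -0.009},
    {"fingers": 0,"linear": [0,0,0.035],"twist": 0},
    {"fingers": 0,"linear": [0,0,0.035],"twist": 0},
    {"fingers": 0,"linear": [0,0,0.025],"twist": 0},
    {"fingers": 0,"linear": [0,0,0.008],"twist": 0},
  ],
)

```text
clock: 2.85
eef_pos: [472.3, 65.0, 42.7]
tool_rot: [3.141, 0.005, 0.158]
force: [-0.5, -0.1, -0.4]
width: -0.1
gripper_force: 0.0
```

Emit:
drive_tool(
  motion=[
    {"fingers": 0,"linear": [0.004,0,0],"twist": 0},
    {"fingers": 0,"linear": [0.007,0,0],"twist": 0},
    {"fingers": 0,"linear": [0.008,0,0],"twist": 0},
    {"fingers": 0,"linear": [0.008,0,0],"twist": 0},
    {"fingers": 0,"linear": [0.008,0,0],"twist": 0},
  ],
)

```text
clock: 3.27
eef_pos: [509.3, 71.8, 46.4]
tool_rot: [3.141, 0.0, 0.159]
force: [-3.6, -2.2, 0.6]
width: 0.2
gripper_force: 1.9
```

Emit:
drive_tool(
  motion=[
    {"fingers": 0,"linear": [0.007,0,0.001],"twist": 0},
    {"fingers": 0,"linear": [0.006,0,0.001],"twist": 0},
    {"fingers": 0,"linear": [0.003,0,0],"twist": 0},
    {"fingers": 0,"linear": [0.002,0,0],"twist": 0},
    {"fingers": 0,"linear": [0,0,0],"twist": 0},
  ],
)

```text
clock: 3.68
eef_pos: [527.6, 75.8, 43.6]
tool_rot: [-3.141, -0.002, 0.16]
force: [-1.3, -0.2, 0.4]
width: -0.4
gripper_force: 0.4
```

Emit:
drive_tool(
  motion=[
    {"fingers": 0,"linear": [0.002,0,0],"twist": 0},
    {"fingers": 0,"linear": [0.001,0,0],"twist": 0},
    {"fingers": 0,"linear": [0,0,0],"twist": 0},
  ],
)

```text
clock: 3.93
eef_pos: [529.4, 76.1, 43.3]
tool_rot: [-3.141, -0.0, 0.16]
force: [-2.8, -0.6, 2.0]
width: -0.0
gripper_force: 1.2
```

Emit:
drive_tool(
  motion=[
    {"fingers": 0,"linear": [0.001,0,0],"twist": 0},
    {"fingers": 0,"linear": [0.001,0,0],"twist": 0},
    {"fingers": 0,"linear": [0,0,0],"twist": 0},
  ],
)

```text
clock: 4.18
eef_pos: [531.4, 76.4, 43.3]
tool_rot: [-3.141, -0.0, 0.16]
force: [-3.4, 0.2, 2.2]
width: -0.1
gripper_force: 1.4
```

Emit:
drive_tool(
  motion=[
    {"fingers": 0,"linear": [0.001,0,0],"twist": 0},
    {"fingers": 0,"linear": [0.001,0,0],"twist": 0},
    {"fingers": 0,"linear": [0,0,0],"twist": 0},
  ],
)

```text
clock: 4.43
eef_pos: [533.1, 76.7, 43.2]
tool_rot: [-3.141, 0.001, 0.16]
force: [-2.9, 0.6, 2.8]
width: -0.3
gripper_force: 1.7
```

Emit:
drive_tool(
  motion=[
    {"fingers": 0,"linear": [0.001,0,0],"twist": 0},
    {"fingers": 0,"linear": [0,0,0],"twist": 0},
  ],
)

```text
clock: 4.6
eef_pos: [533.4, 76.7, 43.2]
tool_rot: [-3.141, 0.002, 0.16]
force: [-5.0, -0.5, 3.5]
width: -0.2
gripper_force: 2.4
```

Emit:
drive_tool(
  motion=[
    {"fingers": 0,"linear": [0.001,0,0],"twist": 0},
    {"fingers": 0,"linear": [0,0,0],"twist": 0},
    {"fingers": 0,"linear": [0,0,0],"twist": 0},
  ],
)

```text
clock: 4.85
eef_pos: [533.5, 76.7, 43.2]
tool_rot: [-3.141, 0.003, 0.16]
force: [-6.3, 0.1, 6.0]
width: -0.0
gripper_force: 3.1
```

Emit:
drive_tool(
  motion=[
    {"fingers": 0,"linear": [0.001,0,0],"twist": 0},
    {"fingers": 0,"linear": [0,0,0],"twist": 0},
    {"fingers": 0,"linear": [0,0,0],"twist": 0},
  ],
)

```text
clock: 5.1
eef_pos: [533.7, 76.7, 43.1]
tool_rot: [-3.141, 0.005, 0.16]
force: [-7.8, -0.3, 5.4]
width: 0.3
gripper_force: 3.8
```

Emit:
drive_tool(
  motion=[
    {"fingers": 0,"linear": [0.002,0,0],"twist": 0},
    {"fingers": 0,"linear": [0.001,0,0],"twist": 0},
    {"fingers": 0,"linear": [0,0,0],"twist": 0},
    {"fingers": 0,"linear": [0,0,0],"twist": 0},
  ],
)

```text
clock: 5.43
eef_pos: [534.3, 76.7, 42.9]
tool_rot: [-3.142, 0.01, 0.16]
force: [-10.3, -2.0, 8.8]
width: -0.0
gripper_force: 5.8
```

Emit:
drive_tool(
  motion=[
    {"fingers": 0,"linear": [-0.012,0,-0.003],"twist": 0},
    {"fingers": 0,"linear": [-0.02,0,-0.03],"twist": 0},
    {"fingers": 0.6,"linear": [-0.035,0.01,-0.02],"twist": 0},
    {"fingers": 0.6,"linear": [-0.02,0.01,-0.02],"twist": 0},
    {"fingers": 0.6,"linear": [0,0,0],"twist": 0},
  ],
)

```text
clock: 5.85
eef_pos: [454.9, 41.0, 119.0]
tool_rot: [3.14, -0.002, 0.157]
force: [-0.5, 0.3, 0.2]
width: 35.9
gripper_force: 0.0
```

```bash
python3 - <<'E'
from h import *
from cell import cams
d=cams.get_image("wrist");d=cams.get_image("wrist");cv2.imwrite("pics/w3.png",cv2.resize(d["color"][:300,150:550],None,fx=2,fy=2,interpolation=cv2.INTER_CUBIC));np.savez("w3.npz",**d);st()
E
```

```text
{'clock': 5.95, 'eef_pos': [458.824, 43.598, 117.444], 'tool_rot': [3.141, -0.006, 0.159], 'force': [1.243, -0.238, -0.207], 'torque': [0.022, -0.061, 0.017], 'width': 50.228, 'gripper_force': 0.0} q7 -1.539
```

View pics/w3.png

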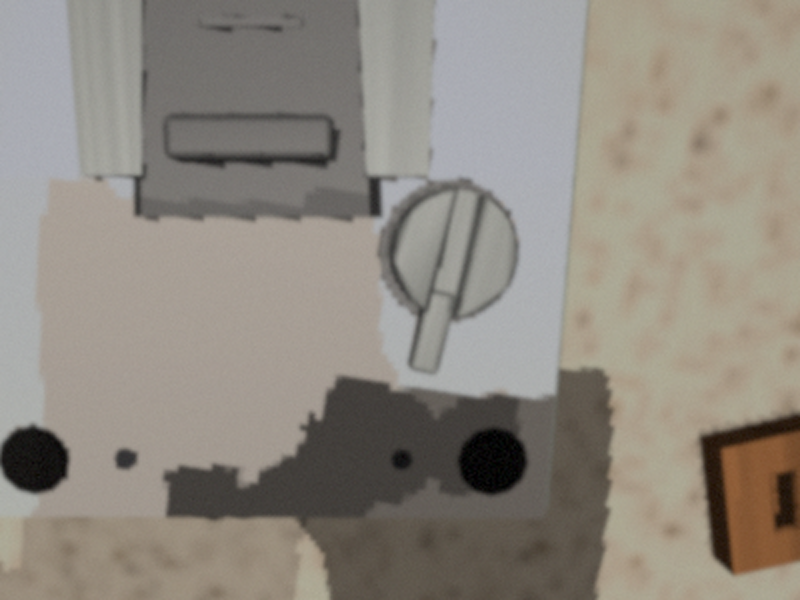

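The lid's tail is at crop (258,216), just behind the rail ends at y=178. The lock head is at (455,249), the slot runs from (467,190) to (443,292), and the tongue end is at (424,371).

```bash
python3 - <<'E'
from h import *
d=np.load("w3.npz");q=lambda p:np.array(p)/2+[149.75,-.25]
F=onz(d,q([[35,459],[493,461]]),34)[:,:2];v=F[0]-F[1];a=np.arctan2(-v[0],v[1]);u=np.array([np.cos(a),np.sin(a)]);w=np.array([-u[1],u[0]])
o=F.mean(0)+85*u;print("scale",o.round(1),a.round(4),np.linalg.norm(v));R=np.c_[u,w]
for n,p,z in(("head",[455,249],45),("tail",[258,216],38),("rails",[110,178],39),("railsR",[407,178],39),("tongue",[424,371],36),("slot a",[467,190],38),("slot b",[443,292],38),("slotfloor ax",[455,249],37)):
    X=onz(d,q([p]),z)[0,:2];print(n,X.round(1),((X-o)@R).round(1))
E
```

```text
scale [550.9  77.2] 0.152 130.4230725369589
head [532.2  23.7] [-26.5 -50.1]
tail [532.3  74.1] [-18.8  -0.2]
rails [535.7 112.2] [-9.7 36.8]
railsR [547.2  38.2] [ -9.5 -38. ]
tongue [499.3  24.4] [-59.  -44.4]
slot a [546.9  22.5] [-12.2 -53.4]
slot b [520.9  23.7] [-37.7 -48.4]
slotfloor ax [532.1  22.6] [-26.8 -51.2]
```

Emit:
drive_tool(
  motion=[
    {"fingers": 0.6,"linear": [0,0,-0.015],"twist": -0.1245},
    {"fingers": 0.6,"linear": [0,0,-0.015],"twist": -0.1245},
    {"fingers": 0.6,"linear": [0,0,-0.015],"twist": -0.1245},
    {"fingers": 0.6,"linear": [0,0,-0.015],"twist": -0.1245},
    {"fingers": 0.6,"linear": [0,0,0],"twist": -0.1245},
  ],
)

```text
clock: 6.37
eef_pos: [460.6, 45.0, 178.2]
tool_rot: [3.138, -0.006, 0.789]
force: [1.1, -0.3, 0.7]
width: 51.2
gripper_force: 0.0
```

Emit:
drive_tool(
  motion=[
    {"fingers": 0.6,"linear": [0,0,0],"twist": -0.1245},
    {"fingers": 0.6,"linear": [0,0,0],"twist": -0.1245},
    {"fingers": 0.6,"linear": [0,0,0],"twist": -0.1245},
    {"fingers": 0.6,"linear": [0,0,0],"twist": -0.1245},
    {"fingers": 0.6,"linear": [0,0,0],"twist": -0.1245},
  ],
)

```text
clock: 6.78
eef_pos: [458.8, 44.9, 175.8]
tool_rot: [3.14, -0.002, 1.411]
force: [-0.3, 0.1, 0.1]
width: 50.9
gripper_force: 0.0
```

Emit:
drive_tool(
  motion=[
    {"fingers": 0.6,"linear": [0,0,0],"twist": -0.1245},
    {"fingers": 0.6,"linear": [0,0,0],"twist": -0.1245},
    {"fingers": 0.6,"linear": [0,0,0],"twist": -0.1245},
    {"fingers": 0.6,"linear": [0,0,0],"twist": -0.1245},
    {"fingers": 0.6,"linear": [0,0,0],"twist": -0.1245},
  ],
)

```text
clock: 7.2
eef_pos: [458.7, 45.0, 175.9]
tool_rot: [3.139, -0.001, 2.033]
force: [-0.2, -0.2, 0.3]
width: 51.7
gripper_force: 0.0
```

Emit:
drive_tool(
  motion=[
    {"fingers": 0.6,"linear": [0,0,0],"twist": -0.1245},
    {"fingers": 0.6,"linear": [0,0,0],"twist": -0.1245},
    {"fingers": 0.6,"linear": [0,0,0],"twist": -0.1245},
    {"fingers": 0.6,"linear": [0,0,0],"twist": -0.1245},
    {"fingers": 0.6,"linear": [0,0,0],"twist": -0.1245},
  ],
)

```text
clock: 7.62
eef_pos: [458.7, 45.1, 175.9]
tool_rot: [3.138, 0.0, 2.655]
force: [-0.5, -0.7, -0.1]
width: 51.1
gripper_force: 0.0
```

Emit:
drive_tool(
  motion=[
    {"fingers": 0.6,"linear": [0,0,0],"twist": -0.1245},
    {"fingers": 0.6,"linear": [0,0,0],"twist": -0.1245},
    {"fingers": 0.6,"linear": [0,0,0],"twist": -0.1245},
    {"fingers": 0.6,"linear": [0,0,0],"twist": -0.1245},
    {"fingers": 0.6,"linear": [0,0,0],"twist": -0.1245},
  ],
)

```text
clock: 8.03
eef_pos: [458.5, 45.1, 176.0]
tool_rot: [3.138, 0.002, -3.006]
force: [0.1, -0.7, 0.6]
width: 51.1
gripper_force: 0.0
```

Emit:
drive_tool(
  motion=[
    {"fingers": 0.6,"linear": [0,0,0],"twist": -0.116},
    {"fingers": 0.6,"linear": [0,0,0],"twist": -0.116},
    {"fingers": 0.6,"linear": [0,0,0],"twist": 0},
  ],
)

```text
clock: 8.28
eef_pos: [458.2, 45.1, 175.8]
tool_rot: [3.138, 0.002, -2.777]
force: [0.3, 0.1, -0.1]
width: 51.2
gripper_force: 0.0
```

```bash
python3 - <<'E'
from h import *
st();to(519.4,-200.4,120,3.5036,8)
E
```

```text
{'clock': 8.283, 'eef_pos': [458.232, 45.066, 175.771], 'tool_rot': [3.138, 0.002, -2.777], 'force': [0.251, 0.055, -0.148], 'torque': [-0.009, -0.028, -0.012], 'width': 51.159, 'gripper_force': 0.0} q7 1.049
lin [ 0.0038 -0.0314  0.007 ] twist 0.0003 n 8
```

Emit:
drive_tool(
  motion=[
    {"fingers": 0.6,"linear": [0.004,-0.0315,0.002],"twist": 0},
    {"fingers": 0.6,"linear": [0.004,-0.0315,0.002],"twist": 0},
    {"fingers": 0.6,"linear": [0.004,-0.0315,0.002],"twist": 0},
    {"fingers": 0.6,"linear": [0.004,-0.0315,0.008],"twist": 0},
    {"fingers": 0.6,"linear": [0.004,-0.0315,0.008],"twist": 0},
  ],
)

```text
clock: 8.7
eef_pos: [495.7, -111.7, 154.0]
tool_rot: [3.141, 0.003, -2.783]
force: [0.5, 0.0, 0.4]
width: 51.3
gripper_force: 0.0
```

Emit:
drive_tool(
  motion=[
    {"fingers": 0.6,"linear": [0.004,-0.0315,0.008],"twist": 0},
    {"fingers": 0.6,"linear": [0.003,-0.0315,0.008],"twist": 0},
    {"fingers": 0.6,"linear": [0.003,-0.031,0.008],"twist": 0},
    {"fingers": 0.6,"linear": [0,0,0],"twist": 0},
    {"fingers": 0.6,"linear": [0,0,0],"twist": 0},
  ],
)

```text
clock: 9.12
eef_pos: [518.5, -203.7, 128.9]
tool_rot: [3.14, 0.001, -2.787]
force: [-0.1, 0.6, 0.4]
width: 51.1
gripper_force: 0.0
```

```bash
python3 - <<'E'
from h import *
from cell import cams
d=cams.get_image("wrist");cv2.imwrite("pics/w4.png",cv2.resize(d["color"][:300,150:550],None,fx=2,fy=2,interpolation=cv2.INTER_CUBIC));np.savez("w4.npz",**d);st()
to(519.3,-200.4,33,3.5036,3)
E
```

```text
{'clock': 9.167, 'eef_pos': [518.469, -201.665, 129.641], 'tool_rot': [3.14, 0.001, -2.783], 'force': [0.466, 0.476, -0.731], 'torque': [0.037, 0.021, 0.026], 'width': 51.228, 'gripper_force': 0.0} q7 1.511
lin [-0.0004  0.0003  0.0322] twist -0.0011 n 3
```

View pics/w4.png

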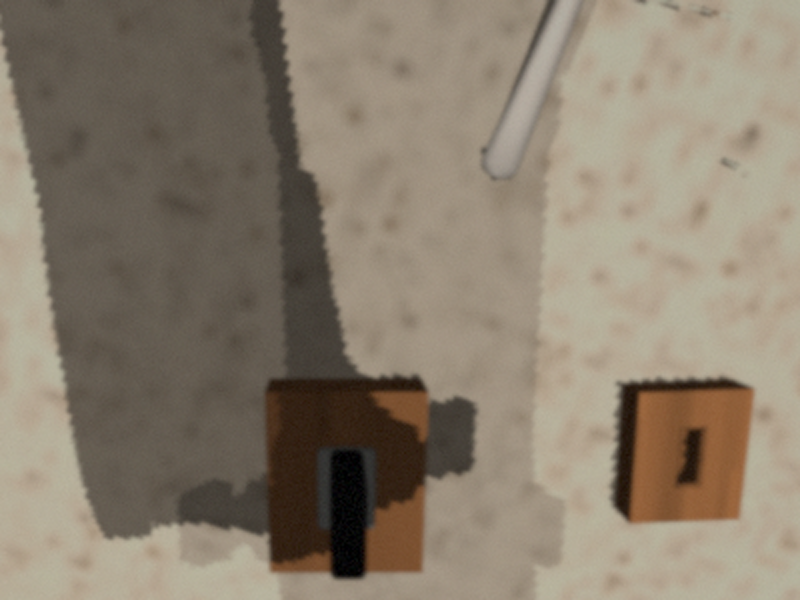

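The stand's top spans crop (267,390) to (426,570). The collar is at x 317 to 376, y 448 to 529. The grip's near edge runs from (332,576) to (364,576).

```bash
python3 - <<'E'
from h import *
d=np.load("w4.npz");q=lambda p:np.array(p)/2+[149.75,-.25]
print("collar",onz(d,q([[346.5,488.5]]),28).round(1))
B=onz(d,q([[267,390],[427,390],[423,571],[271,571]]),22);print("stand",B.mean(0).round(1),[np.arctan2(*(B[j]-B[i])[1::-1]).round(3) for i,j in((0,3),(1,2))])
g=onz(d,q([[348,576]]),64)[0,:2];print("grip centre",g-14*np.array([np.cos(.362),np.sin(.362)]))
E
```

```text
collar [[ 518. -200.   28.]]
stand [ 518.3 -199.6   22. ] [np.float64(0.351), np.float64(0.367)]
grip centre [ 517.20594756 -200.48352789]
```

Emit:
drive_tool(
  motion=[
    {"fingers": 0.6,"linear": [0,0.001,0.03],"twist": -0.003},
    {"fingers": 0.6,"linear": [0,0,0.03],"twist": 0},
    {"fingers": 0.6,"linear": [0,0,0.026],"twist": 0},
    {"fingers": 0.6,"linear": [0,0,0.01],"twist": 0},
    {"fingers": 0.6,"linear": [0,0,0],"twist": 0},
  ],
)

```text
clock: 9.58
eef_pos: [516.4, -199.1, 32.6]
tool_rot: [3.139, -0.002, -2.775]
force: [-0.5, 0.3, 0.8]
width: 51.2
gripper_force: 0.0
```

Emit:
drive_tool(
  motion=[
    {"fingers": 0.4,"linear": [0,0,0],"twist": 0},
    {"fingers": 0.3,"linear": [0,0,0],"twist": 0},
    {"fingers": 0.2,"linear": [0,0,0],"twist": 0},
    {"fingers": 0.1,"linear": [0,0,0],"twist": 0},
    {"fingers": 0,"linear": [0,0,0],"twist": 0},
  ],
)

```text
clock: 10.0
eef_pos: [518.4, -201.1, 35.9]
tool_rot: [-3.14, 0.002, -2.776]
force: [-0.9, 0.2, 7.2]
width: 8.9
gripper_force: 58.6
```

Emit:
drive_tool(
  motion=[
    {"fingers": 0,"linear": [0,0,0],"twist": 0},
    {"fingers": 0,"linear": [0,0,0],"twist": 0},
    {"fingers": 0,"linear": [0,0,0],"twist": 0},
  ],
)

```text
clock: 10.25
eef_pos: [518.4, -201.2, 35.9]
tool_rot: [-3.14, 0.002, -2.776]
force: [-1.0, -0.0, 6.1]
width: 8.9
gripper_force: 58.6
```

Emit:
drive_tool(
  motion=[
    {"fingers": 0,"linear": [0,0,-0.006],"twist": 0},
    {"fingers": 0,"linear": [0,0,-0.015],"twist": 0},
    {"fingers": 0,"linear": [0,0,-0.025],"twist": 0},
    {"fingers": 0,"linear": [0,0,-0.025],"twist": 0},
    {"fingers": 0,"linear": [0,0,0],"twist": 0},
  ],
)

```text
clock: 10.67
eef_pos: [520.3, -201.1, 110.0]
tool_rot: [-3.138, 0.006, -2.776]
force: [0.6, 0.8, 0.5]
width: 9.3
gripper_force: 58.5
```

```bash
python3 - <<'E'
from h import *
st();to(532,23.4,100,3.098,8)
E
```

```text
{'clock': 10.667, 'eef_pos': [520.256, -201.078, 109.979], 'tool_rot': [-3.138, 0.006, -2.776], 'force': [0.556, 0.819, 0.527], 'torque': [0.039, -0.055, -0.008], 'width': 9.322, 'gripper_force': 58.463} q7 1.484
lin [-0.0114  0.0257  0.0012] twist 0.0511 n 8
```

Emit:
drive_tool(
  motion=[
    {"fingers": 0,"linear": [-0.0114,0.0257,0],"twist": 0},
    {"fingers": 0,"linear": [-0.0114,0.0257,0],"twist": 0},
    {"fingers": 0,"linear": [-0.0114,0.0257,0],"twist": 0},
    {"fingers": 0,"linear": [-0.0114,0.0257,0],"twist": 0},
    {"fingers": 0,"linear": [-0.0114,0.0257,0],"twist": 0},
  ],
)

```text
clock: 11.08
eef_pos: [524.4, -59.7, 105.5]
tool_rot: [-3.141, 0.0, -2.777]
force: [0.1, 0.4, -0.4]
width: 9.0
gripper_force: 58.5
```

Emit:
drive_tool(
  motion=[
    {"fingers": 0,"linear": [-0.0114,0.0257,0],"twist": 0},
    {"fingers": 0,"linear": [-0.0114,0.0257,0],"twist": 0},
    {"fingers": 0,"linear": [-0.0114,0.0257,0],"twist": 0},
    {"fingers": 0,"linear": [0,0,0],"twist": 0.1},
    {"fingers": 0,"linear": [0,0,0],"twist": 0.1},
  ],
)

```text
clock: 11.5
eef_pos: [529.0, 26.2, 105.7]
tool_rot: [3.14, 0.001, -2.977]
force: [0.7, -0.8, 0.1]
width: 9.5
gripper_force: 58.5
```

Emit:
drive_tool(
  motion=[
    {"fingers": 0,"linear": [0,0,0],"twist": 0.11},
    {"fingers": 0,"linear": [0,0,0],"twist": 0.1},
    {"fingers": 0,"linear": [0,0,0],"twist": 0},
    {"fingers": 0,"linear": [0,0,0],"twist": 0},
  ],
)

```text
clock: 11.83
eef_pos: [529.0, 23.5, 105.5]
tool_rot: [-3.141, 0.0, 3.1]
force: [0.0, -0.7, 0.3]
width: 9.4
gripper_force: 58.5
```

```bash
python3 - <<'E'
from h import *
from cell import cams
st();to(532,23.4,70,3.098,1)
d=cams.get_image("wrist");np.savez("w5.npz",**d);cv2.imwrite("pics/w5.png",cv2.resize(d["color"][200:440,160:480],None,fx=2.5,fy=2.5,interpolation=cv2.INTER_CUBIC));st()
E
```

```text
{'clock': 11.833, 'eef_pos': [529.008, 23.506, 105.548], 'tool_rot': [-3.141, 0.0, 3.1], 'force': [0.049, -0.748, 0.269], 'torque': [0.004, 0.011, 0.026], 'width': 9.386, 'gripper_force': 58.454} q7 0.717
lin [-0.003   0.      0.0355] twist 0.0021 n 1
{'clock': 11.883, 'eef_pos': [528.991, 23.539, 105.452], 'tool_rot': [-3.141, 0.0, 3.1], 'force': [0.243, -0.372, -0.234], 'torque': [0.015, -0.001, 0.059], 'width': 8.972, 'gripper_force': 58.454} q7 0.717
```

View pics/w5.png

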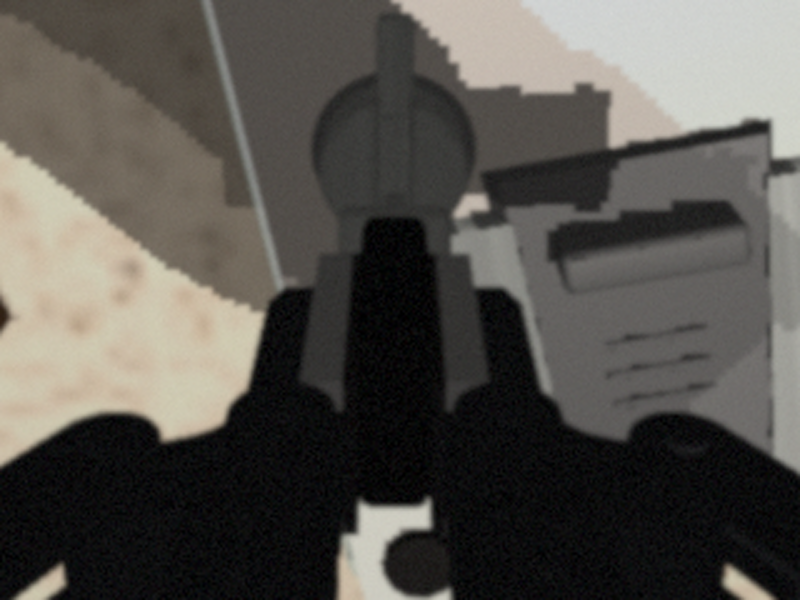

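The lock head centre is at crop (394,150) and the slot spans x 378 to 414. The collar spans x 340 to 450, so the blade is in line with the slot sideways.

```bash
python3 - <<'E'
from h import *
d=np.load("w5.npz");q=lambda p:np.array(p)/2.5+[159.7,199.7]
h=onz(d,q([[394,152],[476,152],[313,152]]),45);print("head",h.round(1).tolist())
t=onz(d,q([[395,20]]),36)[0,:2];s=onz(d,q([[396,85],[396,190]]),41)[:,:2];print("tongue",t.round(1),"slot",s.round(1).tolist(),np.arctan2(*(s[1]-s[0])[::-1]))
c=np.array([532,23.4]);print("tongue yaw",np.arctan2(*(c-t)[::-1]))
print(np.arctan2(*(h[0,:2]-t)[::-1]))
print("collar side", onz(d,q([[339,232],[450,232]]),97.6).round(1).tolist())
E
```

```text
head [[525.5, 23.3, 45.0], [526.2, 40.4, 45.0], [524.8, 6.5, 45.0]]
tongue [499.5  24.6] slot [[512.1, 24.3], [535.7, 23.3]] -0.04134219524731742
tongue yaw -0.0377987114366382
-0.04985512871432694
collar side [[518.8, 14.9, 97.6], [519.6, 32.5, 97.6]]
```

Emit:
drive_tool(
  motion=[
    {"fingers": 0,"linear": [-0.003,0,0.015],"twist": 0.002},
    {"fingers": 0,"linear": [0,0,0.014],"twist": 0},
    {"fingers": 0,"linear": [0,0,0.004],"twist": 0},
    {"fingers": 0,"linear": [0,0,0.002],"twist": 0},
    {"fingers": 0,"linear": [0,0,0],"twist": 0},
  ],
)

```text
clock: 12.3
eef_pos: [531.6, 23.5, 69.6]
tool_rot: [3.141, -0.001, 3.096]
force: [-0.0, 0.1, -0.5]
width: 9.2
gripper_force: 58.5
```

Emit:
drive_tool(
  motion=[
    {"fingers": 0,"linear": [0,0,0.002],"twist": 0},
    {"fingers": 0,"linear": [0,0,0.002],"twist": 0},
    {"fingers": 0,"linear": [0,0,0],"twist": 0},
  ],
)

```text
clock: 12.55
eef_pos: [532.1, 23.4, 66.3]
tool_rot: [3.142, 0.0, 3.095]
force: [-0.6, -0.3, -1.0]
width: 9.1
gripper_force: 58.5
```

Emit:
drive_tool(
  motion=[
    {"fingers": 0,"linear": [0,0,0.0015],"twist": 0},
    {"fingers": 0,"linear": [0,0,0.001],"twist": 0},
    {"fingers": 0,"linear": [0,0,0],"twist": 0},
  ],
)

```text
clock: 12.8
eef_pos: [532.0, 23.4, 63.8]
tool_rot: [-3.141, 0.0, 3.095]
force: [-0.9, 0.5, -0.7]
width: 9.0
gripper_force: 58.5
```

Emit:
drive_tool(
  motion=[
    {"fingers": 0,"linear": [0,0,0],"twist": 0.1},
    {"fingers": 0,"linear": [0,0,0],"twist": 0.1},
    {"fingers": 0,"linear": [0,0,0],"twist": 0.1},
    {"fingers": 0,"linear": [0,0,0],"twist": 0.1},
    {"fingers": 0,"linear": [0,0,0],"twist": 0},
  ],
)

```text
clock: 13.22
eef_pos: [532.0, 23.4, 63.9]
tool_rot: [-3.141, 0.0, 2.693]
force: [0.3, -0.4, -1.6]
width: 8.7
gripper_force: 58.7
```

```bash
python3 -c "
from h import *
st()"
```

```text
{'clock': 13.217, 'eef_pos': [531.996, 23.372, 63.885], 'tool_rot': [-3.141, 0.0, 2.693], 'force': [0.263, -0.41, -1.624], 'torque': [0.004, 0.014, 0.018], 'width': 8.707, 'gripper_force': 58.695} q7 0.339
```

Emit:
drive_tool(
  motion=[
    {"fingers": 0,"linear": [0,0,0],"twist": 0.1},
    {"fingers": 0,"linear": [0,0,0],"twist": 0.1},
    {"fingers": 0,"linear": [0,0,0],"twist": 0.1},
    {"fingers": 0,"linear": [0,0,0],"twist": 0.1},
    {"fingers": 0,"linear": [0,0,0],"twist": 0.1},
  ],
)

```text
clock: 13.63
eef_pos: [532.0, 23.1, 63.8]
tool_rot: [-3.141, 0.0, 2.194]
force: [-0.8, -0.1, -1.0]
width: 9.5
gripper_force: 58.9
```

```bash
python3 -c "
from h import *
st()"
```

```text
{'clock': 13.633, 'eef_pos': [531.981, 23.111, 63.841], 'tool_rot': [-3.141, 0.0, 2.194], 'force': [-0.762, -0.131, -1.0], 'torque': [-0.237, -0.012, 0.038], 'width': 9.49, 'gripper_force': 58.881} q7 -0.033
```

Emit:
drive_tool(
  motion=[
    {"fingers": 0,"linear": [0,0,0],"twist": 0.1},
    {"fingers": 0,"linear": [0,0,0],"twist": 0.1},
    {"fingers": 0,"linear": [0,0,0],"twist": 0.1},
    {"fingers": 0,"linear": [0,0,0],"twist": 0.1},
    {"fingers": 0,"linear": [0,0,0],"twist": 0},
  ],
)

```text
clock: 14.05
eef_pos: [531.9, 23.0, 63.9]
tool_rot: [-3.141, 0.001, 1.795]
force: [-0.2, -1.3, -0.1]
width: 9.0
gripper_force: 58.8
```

Emit:
drive_tool(
  motion=[
    {"fingers": 0,"linear": [0,0,0],"twist": 0.08},
    {"fingers": 0,"linear": [0,0,0],"twist": 0.05},
    {"fingers": 0,"linear": [0,0,0],"twist": 0.03},
    {"fingers": 0,"linear": [0,0,0],"twist": 0},
  ],
)

```text
clock: 14.38
eef_pos: [531.8, 22.9, 63.8]
tool_rot: [-3.141, 0.001, 1.638]
force: [-0.7, -2.3, 0.1]
width: 9.0
gripper_force: 58.9
```

```bash
python3 -c "
from h import *
st()"
```

```text
{'clock': 14.383, 'eef_pos': [531.799, 22.939, 63.798], 'tool_rot': [-3.141, 0.001, 1.638], 'force': [-0.713, -2.341, 0.093], 'torque': [-0.614, 0.065, 0.062], 'width': 9.026, 'gripper_force': 58.947} q7 -0.422
```

Emit:
drive_tool(
  motion=[
    {"fingers": 0,"linear": [0,0,0],"twist": 0.05},
    {"fingers": 0,"linear": [0,0,0],"twist": 0.04},
    {"fingers": 0,"linear": [0,0,0],"twist": 0},
    {"fingers": 0,"linear": [0,0,0],"twist": 0},
  ],
)

```text
clock: 14.72
eef_pos: [531.8, 22.9, 63.8]
tool_rot: [-3.141, 0.001, 1.548]
force: [-1.3, -3.0, 0.4]
width: 9.4
gripper_force: 59.0
```

```bash
python3 -c "
from h import *
st()"
```

```text
{'clock': 14.717, 'eef_pos': [531.751, 22.947, 63.791], 'tool_rot': [-3.141, 0.001, 1.548], 'force': [-1.266, -2.968, 0.367], 'torque': [-0.641, 0.083, 0.036], 'width': 9.372, 'gripper_force': 58.973} q7 -0.482
```

Emit:
drive_tool(
  motion=[
    {"fingers": 0,"linear": [0,0,0],"twist": 0.04},
    {"fingers": 0,"linear": [0,0,0],"twist": 0.03},
    {"fingers": 0,"linear": [0,0,0],"twist": 0},
    {"fingers": 0,"linear": [0,0,0],"twist": 0},
  ],
)

```text
clock: 15.05
eef_pos: [531.8, 23.0, 63.8]
tool_rot: [-3.141, 0.001, 1.477]
force: [-0.6, -4.3, 1.1]
width: 9.0
gripper_force: 59.1
```

```bash
python3 -c "
from h import *
st()"
```

```text
{'clock': 15.05, 'eef_pos': [531.831, 22.967, 63.797], 'tool_rot': [-3.141, 0.001, 1.477], 'force': [-0.576, -4.322, 1.123], 'torque': [-0.911, 0.148, 0.284], 'width': 9.003, 'gripper_force': 59.082} q7 -0.53
```

Emit:
drive_tool(
  motion=[
    {"fingers": 0,"linear": [0,0,0],"twist": -0.08},
    {"fingers": 0,"linear": [0,0,0],"twist": -0.08},
    {"fingers": 0,"linear": [0,0,0],"twist": -0.06},
    {"fingers": 0,"linear": [0,0,0],"twist": 0},
  ],
)

```text
clock: 15.38
eef_pos: [532.4, 24.8, 63.9]
tool_rot: [3.14, -0.002, 1.698]
force: [-0.2, -0.2, -0.5]
width: 8.8
gripper_force: 58.9
```

```bash
python3 -c "
from h import *
st()"
```

```text
{'clock': 15.383, 'eef_pos': [532.449, 24.782, 63.894], 'tool_rot': [3.14, -0.002, 1.698], 'force': [-0.187, -0.226, -0.536], 'torque': [-0.046, -0.011, 0.035], 'width': 8.839, 'gripper_force': 58.893} q7 -0.382
```

Emit:
drive_tool(
  motion=[
    {"fingers": 0,"linear": [0,0,-0.005],"twist": 0},
    {"fingers": 0,"linear": [0,0,-0.015],"twist": 0},
    {"fingers": 0,"linear": [0,0,-0.03],"twist": 0},
    {"fingers": 0,"linear": [-0.035,0,0],"twist": 0},
    {"fingers": 0,"linear": [-0.035,0,0],"twist": 0},
  ],
)

```text
clock: 15.8
eef_pos: [542.8, -43.3, 116.3]
tool_rot: [3.136, -0.002, 1.7]
force: [1.2, -0.8, 0.7]
width: 9.0
gripper_force: 58.9
```

```bash
python3 - <<'E'
from h import *
from cell import cams
d=cams.get_image("wrist");d=cams.get_image("wrist");np.savez("w6.npz",**d);cv2.imwrite("pics/w6.png",d["color"]);st()
to(518.5,-200.5,110,3.507,6)
E
```

```text
{'clock': 15.9, 'eef_pos': [541.448, -53.264, 114.382], 'tool_rot': [3.141, 0.005, 1.685], 'force': [-0.877, -0.46, -0.623], 'torque': [-0.011, 0.005, -0.014], 'width': 8.747, 'gripper_force': 58.92} q7 -0.217
lin [-0.0239 -0.0066  0.0007] twist -0.3037 n 6
```

View pics/w6.png

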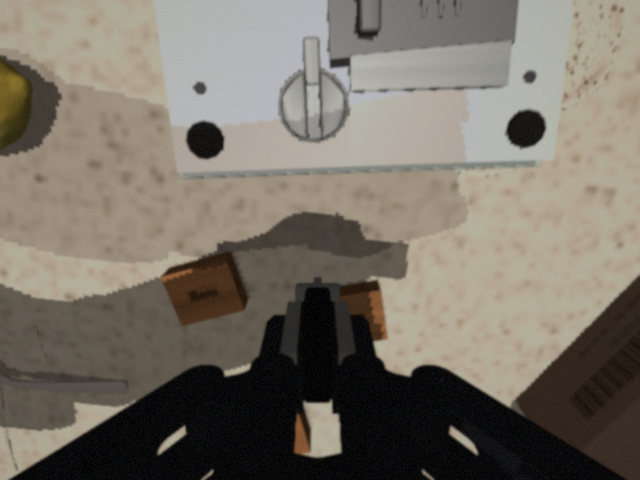

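The tongue, from (311,40) to (314,104), now lies across behind the lid's tail at x≈329. The lid is home and the key is still in the grip.

```bash
python3 - <<'E'
from h import *
d=np.load("w6.npz")
F=onz(d,[[205,140],[526,128]],34)[:,:2];a=np.arctan2(*(F[1]-F[0])[::-1])
t=onz(d,[[311.5,40]],36)[0,:2];s=onz(d,[[312.5,84],[314,137]],41)[:,:2];h=onz(d,[[314,104]],45)[0,:2]
for v in(t-h,s[0]-s[1],t-s[1]):print(np.pi-(np.arctan2(v[1],v[0])-a))
print(a,h)
c,q=np.cos(1.685),np.sin(1.685)
D=np.array([518.5,-200.5])-[541.4,-53.3]
E
```

```text
1.5685912379873208
1.5821903023067143
1.5839425682231307
0.1536141403545154 [531.08207928  23.51696127]
```

Emit:
drive_tool(
  motion=[
    {"fingers": 0,"linear": [0,0,0],"twist": -0.1215},
    {"fingers": 0,"linear": [0,0,0],"twist": -0.1215},
    {"fingers": 0,"linear": [0,0,0],"twist": -0.1215},
    {"fingers": 0,"linear": [0,0,0],"twist": -0.1215},
    {"fingers": 0,"linear": [0,0,0],"twist": -0.1215},
  ],
)

```text
clock: 16.32
eef_pos: [540.9, -45.4, 114.2]
tool_rot: [3.141, -0.0, 2.308]
force: [-0.2, -0.7, 0.4]
width: 9.4
gripper_force: 58.9
```

Emit:
drive_tool(
  motion=[
    {"fingers": 0,"linear": [0,0,0],"twist": -0.1215},
    {"fingers": 0,"linear": [0,0,0],"twist": -0.1215},
    {"fingers": 0,"linear": [0,0,0],"twist": -0.1215},
    {"fingers": 0,"linear": [0,0,0],"twist": -0.1215},
    {"fingers": 0,"linear": [0,0,0],"twist": -0.1215},
  ],
)

```text
clock: 16.73
eef_pos: [540.8, -45.5, 114.1]
tool_rot: [3.141, 0.0, 2.915]
force: [-0.2, 0.2, 0.1]
width: 8.6
gripper_force: 58.9
```

Emit:
drive_tool(
  motion=[
    {"fingers": 0,"linear": [0,0,0],"twist": -0.1215},
    {"fingers": 0,"linear": [0,0,0],"twist": -0.1215},
    {"fingers": 0,"linear": [0,0,0],"twist": -0.1215},
    {"fingers": 0,"linear": [0,0,0],"twist": -0.1215},
    {"fingers": 0,"linear": [0,0,0],"twist": -0.1215},
  ],
)

```text
clock: 17.15
eef_pos: [540.8, -45.5, 114.1]
tool_rot: [3.141, 0.0, -2.761]
force: [0.1, 0.2, -1.4]
width: 9.2
gripper_force: 58.9
```

```bash
python3 - <<'E'
from h import *
st();to(518.5,-200.5,75,3.507,5)
E
```

```text
{'clock': 17.15, 'eef_pos': [540.796, -45.547, 114.125], 'tool_rot': [3.141, 0.0, -2.761], 'force': [0.064, 0.24, -1.361], 'torque': [-0.021, 0.015, 0.025], 'width': 9.183, 'gripper_force': 58.898} q7 1.211
lin [ 0.0157 -0.0271  0.0078] twist 0.0031 n 5
```

Emit:
drive_tool(
  motion=[
    {"fingers": 0,"linear": [0.0157,-0.0271,0],"twist": 0},
    {"fingers": 0,"linear": [0.0157,-0.0271,0.005],"twist": 0},
    {"fingers": 0,"linear": [0.0157,-0.0271,0.01],"twist": 0},
    {"fingers": 0,"linear": [0.0157,-0.0271,0.01],"twist": 0},
    {"fingers": 0,"linear": [0.0157,-0.0271,0.005],"twist": 0.015},
  ],
)

```text
clock: 17.57
eef_pos: [516.8, -201.9, 83.1]
tool_rot: [3.141, -0.001, -2.782]
force: [0.2, 0.6, -0.4]
width: 8.5
gripper_force: 58.9
```

Emit:
drive_tool(
  motion=[
    {"fingers": 0,"linear": [0,0,0],"twist": 0},
    {"fingers": 0,"linear": [0,0,0],"twist": 0},
  ],
)

```text
clock: 17.73
eef_pos: [516.7, -203.0, 83.3]
tool_rot: [3.141, -0.001, -2.786]
force: [0.9, 0.6, -0.2]
width: 9.3
gripper_force: 58.9
```

```bash
python3 - <<'E'
from h import *
from cell import cams
st();to(518.5,-200.4,50,3.507)
d=cams.get_image("wrist");im=d["color"];np.savez("w7.npz",**d)
hsv=cv2.cvtColor(im,cv2.COLOR_BGR2HSV);m=((hsv[...,0]<15)&(hsv[...,1]>110)&(hsv[...,2]>40)).astype(np.uint8)
n,l,s,c=cv2.connectedComponentsWithStats(m)
for i in range(1,n):
    if s[i,4]>150:print(s[i],c[i].round(1))
print(proj(d,[[518.5+30*a*.936-25*b*.352,-200.4+30*a*.352+25*b*.936,22] for a in(-1,1) for b in (-1,1)]).round(1).tolist())
E
```

```text
{'clock': 17.733, 'eef_pos': [516.653, -202.966, 83.297], 'tool_rot': [3.141, -0.001, -2.786], 'force': [0.861, 0.564, -0.161], 'torque': [0.068, -0.033, 0.051], 'width': 9.284, 'gripper_force': 58.917} q7 1.443
lin [-0.0026  0.0018  0.0333] twist -0.0102 n 1
[ 274  208   98  112 7138] [323.7 253.3]
[ 481  210   84   83 5760] [522.4 250.8]
[ 403  347   69   35 1331] [438.3 361.1]
[[271.1, 216.3], [370.1, 215.8], [275.5, 322.0], [366.3, 321.6]]
```

Emit:
drive_tool(
  motion=[
    {"fingers": 0,"linear": [-0.0026,0.002,0.01],"twist": -0.01},
    {"fingers": 0,"linear": [0,0,0.015],"twist": 0},
    {"fingers": 0,"linear": [0,0,0.007],"twist": 0},
    {"fingers": 0,"linear": [0,0,0],"twist": 0},
  ],
)

```text
clock: 18.12
eef_pos: [518.4, -196.3, 50.3]
tool_rot: [3.139, -0.002, -2.768]
force: [-0.7, 0.5, -0.3]
width: 9.2
gripper_force: 58.9
```

Emit:
drive_tool(
  motion=[
    {"fingers": 0,"linear": [0,0,0.003],"twist": 0},
    {"fingers": 0,"linear": [0,0,0.002],"twist": 0},
    {"fingers": 0,"linear": [0,0,0.002],"twist": 0},
    {"fingers": 0,"linear": [0,0,0],"twist": 0},
  ],
)

```text
clock: 18.45
eef_pos: [519.3, -198.0, 44.8]
tool_rot: [-3.142, 0.0, -2.77]
force: [-0.6, 0.3, -0.3]
width: 9.1
gripper_force: 58.9
```

Emit:
drive_tool(
  motion=[
    {"fingers": 0,"linear": [0,0,0],"twist": 0},
    {"fingers": 0,"linear": [0,0,0],"twist": 0},
  ],
)

```text
clock: 18.62
eef_pos: [519.4, -198.2, 45.1]
tool_rot: [-3.141, 0.0, -2.771]
force: [-0.4, -0.3, 0.4]
width: 8.8
gripper_force: 58.9
```

```bash
python3 -c "
from h import *
st();to(518.5,-200.6,40,3.507)"
```

```text
{'clock': 18.617, 'eef_pos': [519.359, -198.185, 45.104], 'tool_rot': [-3.141, 0.0, -2.771], 'force': [-0.438, -0.329, 0.406], 'torque': [0.01, 0.047, 0.01], 'width': 8.842, 'gripper_force': 58.918} q7 1.394
lin [ 0.0017 -0.0019  0.0051] twist 0.0056 n 1
```

Emit:
drive_tool(
  motion=[
    {"fingers": 0,"linear": [0.0015,-0.0015,0],"twist": 0.005},
    {"fingers": 0,"linear": [0,0,0.002],"twist": 0},
    {"fingers": 0,"linear": [0,0,0.002],"twist": 0},
    {"fingers": 0,"linear": [0,0,0.001],"twist": 0},
    {"fingers": 0,"linear": [0,0,0],"twist": 0},
  ],
)

```text
clock: 19.03
eef_pos: [518.1, -200.0, 39.5]
tool_rot: [3.141, -0.0, -2.775]
force: [-0.4, 0.4, -0.6]
width: 9.2
gripper_force: 58.9
```

```bash
python3 -c "
from h import *
st();to(518.5,-200.6,36,3.507)"
```

```text
{'clock': 19.033, 'eef_pos': [518.146, -199.965, 39.495], 'tool_rot': [3.141, -0.0, -2.775], 'force': [-0.384, 0.437, -0.624], 'torque': [-0.027, -0.025, -0.021], 'width': 9.178, 'gripper_force': 58.918} q7 1.385
lin [-0.0001 -0.0007  0.0035] twist 0.0008 n 1
```

Emit:
drive_tool(
  motion=[
    {"fingers": 0,"linear": [0,0,0.002],"twist": 0},
    {"fingers": 0,"linear": [0,0,0.001],"twist": 0},
    {"fingers": 0,"linear": [0,0,0.001],"twist": 0},
    {"fingers": 0,"linear": [0,0,0],"twist": 0},
  ],
)

```text
clock: 19.37
eef_pos: [518.4, -199.9, 35.9]
tool_rot: [-3.141, -0.0, -2.775]
force: [-1.2, 0.7, 1.6]
width: 8.7
gripper_force: 59.2
```

Emit:
drive_tool(
  motion=[
    {"fingers": 0.15,"linear": [0,0,0],"twist": 0},
    {"fingers": 0.3,"linear": [0,0,0],"twist": 0},
    {"fingers": 0.5,"linear": [0,0,0],"twist": 0},
    {"fingers": 0.6,"linear": [0,0,0],"twist": 0},
    {"fingers": 0.6,"linear": [0,0,0],"twist": 0},
  ],
)

```text
clock: 19.78
eef_pos: [518.4, -200.0, 35.8]
tool_rot: [-3.142, 0.0, -2.775]
force: [-0.8, -0.1, -0.4]
width: 51.4
gripper_force: 0.0
```

Emit:
drive_tool(
  motion=[
    {"fingers": 0.6,"linear": [0,0,-0.01],"twist": 0},
    {"fingers": 0.6,"linear": [0,0,-0.025],"twist": 0},
    {"fingers": 0.6,"linear": [0,0,-0.03],"twist": 0},
    {"fingers": 0.6,"linear": [0,0,-0.035],"twist": 0},
    {"fingers": 0.6,"linear": [0,0,0],"twist": 0},
  ],
)

```text
clock: 20.2
eef_pos: [522.3, -199.6, 142.2]
tool_rot: [-3.136, 0.009, -2.775]
force: [2.1, 0.3, 0.5]
width: 51.2
gripper_force: 0.0
```

Emit:
drive_tool(
  motion=[
    {"fingers": 0.6,"linear": [0,0,0],"twist": 0},
    {"fingers": 0.6,"linear": [0,0,0],"twist": 0},
  ],
)

```text
clock: 20.37
eef_pos: [518.0, -200.4, 136.1]
tool_rot: [-3.141, -0.0, -2.776]
force: [-0.2, 0.1, -0.5]
width: 51.2
gripper_force: 0.0
```

```bash
python3 - <<'E'
from h import *
from cell import cams
st();d=cams.get_image("wrist");im=d["color"];np.savez("w8.npz",**d)
# black grip blob and expected outlines for an upright key at home
o=np.array([518.5,-200.3]);u=np.array([.935,.354]);v=np.array([-u[1],u[0]])
E=proj(d,[[*(o+sx*14*u+sy*5*v),z] for z in(64,28) for sx in(-1,1) for sy in(-1,1)])
print("expected",E.min(0).round(1),E.max(0).round(1))
x,y=E.mean(0).astype(int)
m=(cv2.cvtColor(im,cv2.COLOR_BGR2GRAY)<22).astype(np.uint8)
n,l,s,c=cv2.connectedComponentsWithStats(m)
for i in range(1,n):
    if s[i,4]>100:print(s[i],c[i].round(1))
E
```

```text
{'clock': 20.367, 'eef_pos': [517.996, -200.362, 136.081], 'tool_rot': [-3.141, -0.0, -2.776], 'force': [-0.193, 0.089, -0.539], 'torque': [-0.002, 0.045, 0.021], 'width': 51.236, 'gripper_force': 0.0} q7 1.518
expected [308.1 218.6] [326.6 283.5]
[309 221  18  61 955] [317.9 250.7]
[610 275  28  25 269] [621.7 286.6]
[    0   306   640   174 47150] [305.1 425.5]
[  0 319  42  31 119] [ 19. 334.]
```

The grip blob is at (309 to 327, 221 to 282), against an expected outline of (308 to 327, 219 to 283). The key is upright and seated in its stand, so I'm handing the job in.

```bash
python3 -c "
from cell import ctrl
print(ctrl.finish_job())"
```

```text
the job is handed in; nothing more can be done
None
```

I handed the job in at about 20 s of robot time: by my camera measurements the lid is wedged home, the lock is at its stop (about 1.57 rad), and the key is upright in its stand. The hand-in returned no verdict.

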